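# Start and screw home the filler cap of a parts-wash unit

## Robot

A 7-joint arm with a two-finger parallel gripper is mounted at the origin on the work surface. World frame = base frame: x ahead of the robot, y to its left, z up, the work surface at z = 0. Lengths are in mm, angles in rad, forces in N, time in s.
With the tool pointing down it reaches from about 425 to 875 mm from the base axis. Payload 4.7 kg.
Tool frame: the origin (TCP) lies between the finger pads; the fingertips stand r.tcp_to_tips ahead of it and the grasp point (between the pads) lies 2 mm behind it (r.tcp_to_tips is the distance from the TCP to the fingertips, in mm); z points along the fingers, y is the line along which they close (so a half turn about z gives the same grasp; the last joint's range is limited). The gripper opens to 85 mm and grips with 20 to 120 N. Pads are 22 mm wide; open, the fingers measure 114 mm over their backs; the gripper's body (76 mm by 85 mm) begins 54 mm behind the grasp point. The pads swing forward as they close: fully open they stand 13 mm farther back than shut.
Start: joints at [-1.261, 0.321, -0.07, 1.45, 0.023, 1.371, -0.057], TCP at [189.504, 621.781, 248.349] pointing down, gripper open.
Joint ranges: [-2.86, 2.86], [-0.3, 2.09], [-1.38, 1.24], [0.06, 2.45], [-1.56, 4.7], [0.09, 2.05], [-2.69, 2.69]. Speed limits (rad/s): [2.57, 2.57, 3.14, 3.14, 3.14, 3.14, 3.14].

## Interface

Orientations are given as a rotation vector (axis times angle).
In Python, from bench import telemetry, get_image, r gives the robot as it stands.
- The arm moves only by the tool servo_tool, never from a script. Its argument "motion" is one flat list of numbers, 4 for each row, row after row: the shift along the world's x, y, z in m, then the turn about the world's z in rad. A call has 1 to 5 rows; each row is the pose to reach, as a shift and turn from the pose commanded when the call began; what a row does not reach only later rows make up. A row lasts 1/8 s, in which the tool goes at most 62.5 mm and 10.7 degrees, less where a joint would pass 70% of its speed; a pose out of reach is approached as far as the arm can. A call with a gripper value outside its range is refused whole. "hand" is the opening, from -1 (shut) to 1 (fully open), so that 0 is half open, set as the call begins (left out, the last holds). The fingers move at their own pace and stop on an object; "newtons" is the grip in N (left out, the last holds). Time passes only in rows, so rows that repeat a pose let the fingers close. It gives the time, the measured TCP pose, the force, the opening and the grip force at its end, in the units of the state.
- telemetry.read_state(): the state, without advancing time (a new reading comes with each control period).
- get_image(name): name is "scene" or "top" or "wrist"; returns a dict with "color" (420x560x3 uint8, red, green, blue), "K" (3x3 intrinsics, pixels), "k1" (the pictures are not rectified: a ray, as slopes to the right and down, at radius r is drawn at 1 + k1 r^2 times it, then the intrinsics apply), "R" (3x3) and "t" (3): a world point X has camera coordinates R X + t. Camera axes: x right, y down, z forward; pixel columns grow to the right and rows downward; lengths in mm; the calibration is good to about 2 mm. A picture is of the moment at which its call begins. There is no depth.
- r.hand_in(): hands the job in; it is judged then, once.
The state is a dict: "clock": time; "qpos": joint angles; "qvel": joint speeds; "tau": joint torques, N m; "tool_pos": TCP position; "ee_rot": TCP orientation; "force": force on the tool from outside, world axes, zero at the start; "ft_torque": the same for the moment, N m; "opening": finger opening in mm; "grip_force": force on a finger pad.
Only numpy, scipy, OpenCV 4.12 (cv2) and the standard library are available. Lean on these libraries where they do the work, as an engineer would, in place of code of your own. Each camera call takes 0.05 s, during which the arm holds its last target. There are 200 camera calls.

## Task

Close the filler of the parts-wash unit: take the cap with the red wing bar from the work mat, set it level on the threaded filler neck, turn it backwards (anticlockwise seen from above) under light pressure until it drops through its thread start, then screw it forwards (clockwise) until it is fully home at its stop. Do not force it, and leave the small parts on the mat where they are; let go of the cap when it is closed.

Things in the scene. Friction and masses are not known exactly. Their poses are not given: they have to be found in the camera images.
- cap: Black filler cap, 66 mm wide, 0.08 to 0.14 kg, standing mouth down on the 3 mm steel mat. Origin: centre of its underside (skirt rim); z up. Its disc top is 29 mm above the origin. Inside the skirt (bore 61 mm) three lugs, 4 mm high, 10 deg wide, 120 deg apart, stand 5 mm inwards, flush with the rim: not visible from above, their angle to the bar not given.
- cap_bar (a point): Centre of the cap's red wing bar, 42.5 mm above the cap's underside. The bar is 52 mm long along the cap's x, 14 mm thick along its y and 27 mm high, from the disc up to 56 mm above the underside. Pinch it from above with the fingers closing along the cap's y, the fingertips just above the disc. Turning either way by the bar needs little moment (0.1 to 0.2 N m).
- unit: Parts-wash unit, fixed: white case 200 x 300 mm, deck 110 mm high. Origin under the case's centre, z up. The filler axis is at x -20, y -75 mm in its frame; a tank cover handle (138 mm high) is 145 mm from that axis. Cap and unit must never press on each other with over 90 N: push with under 15 N, stop when the moment about z changes by 0.2 to 0.5 N m.
- neck_rim (a point): Centre of the filler neck's chamfered rim, on the filler axis, 30.5 mm above the deck; a black sprung seal ring stands 4.5 mm higher. Steel neck 48 mm thick, 58 mm over its three-start right-hand thread: ridges 4 mm thick, 94 deg long, falling 4.5 mm clockwise (from above) to a 4.5 deg wide stop rib, then a 21.5 deg open gap. The neck's angle differs each time and is not given.
- cap_riding (a point): On the filler axis, 12.5 mm above cap_home: the highest the cap's origin stands while its lugs ride on top of the ridges (8 mm over home at their low ends, 11.5 on a stop rib). Backing climbs the ridge to its start, where the cap falls through the gap. Turned forwards while riding it runs on to a stop rib and feels tight, though high. Backed on past the gap it meets solid metal too.
- cap_dropped (a point): On the filler axis, 3 mm above cap_home: the cap's origin once it has dropped through the thread start and lies on the seal. The seal's spring yields about 1.8 N per mm (4 mm at most). The cap may be let go here to take a new grip, and anywhere along the thread: it stays put.
- cap_home (a point): On the filler axis, 8 mm above the deck: the cap's origin when it is fully home (within 1 mm counts). x, y, z as the unit's. From the gap this takes 94 to 106 deg of clockwise turning, until the lugs meet the stop ribs and the moment rises; the thread draws the cap down the last 3 mm against the seal (about 6 N). Cap and neck have 1.5 mm clearance all round.
- fitting: Bystander: small brass fitting, 22 mm wide and 22 mm high, on the far part of the mat. Origin: centre of its underside.
- ring: Bystander: black plastic ring, 30 mm wide, 10 mm high, on the far part of the mat. Origin: centre of its underside.
- stopper: Bystander: white plastic stopper, 26 mm wide, 14 mm high, on the far part of the mat. Origin: centre of its underside.
Things that resemble listed ones, but are neither listed nor needed, are in the scene too. What is meant by the cap is not green, and is the smaller of those in its own colour.

How it is judged:
By the outcome, as a careful person would: the job done as asked, in the order asked, and still so for the second after the job is handed in, with the robot touching nothing.
It also fails if it takes over 72 s, if anything falls off the work surface, if the arm or the gripper's body presses on something with over 40 N, if the wrist force passes 120 N, or if a joint passes its speed limit or range.

## Working session

There is one attempt and no reset: what is moved stays moved. The work goes in short steps, Python scripts to look and compute and a tool call to move; the robot and the scene stay as the last step left them, time stands still between calls to the robot, and variables do not carry over. Pictures are saved under pics/ and viewed, at most 10 in all, crops included, and the job is handed in when it is done.

Besides the shell and the picture viewer there is one more tool, called by a JSON object that holds its "name" and its "arguments". servo_tool: Moves the arm, as the interface text tells. Its arguments: {"type":"object","properties":{"motion":{"type":"array","items":{"type":"number"}},"hand":{"type":"number"},"newtons":{"type":"number"}},"required":["motion"]}

```bash
mkdir -p pics; ls
cat > h.py <<'E'
import numpy as np, cv2
from bench import telemetry, get_image, r
def cam(n):
    return get_image(n)
def save(im,f): cv2.imwrite('pics/'+f, cv2.cvtColor(np.ascontiguousarray(im),cv2.COLOR_RGB2BGR))
def ray(c,u,v):
    K=np.array(c['K']);x=(u-K[0,2])/K[0,0];y=(v-K[1,2])/K[1,1]
    rd=np.hypot(x,y);ru=rd
    for _ in range(30): ru=rd/(1+c['k1']*ru*ru)
    s=ru/rd if rd>0 else 1
    R=np.array(c['R']);t=np.array(c['t']).ravel()
    return -R.T@t, R.T@np.array([x*s,y*s,1])
def at(c,u,v,z):
    o,d=ray(c,u,v); return o+d*(z-o[2])/d[2]
def proj(c,X):
    p=np.array(c['R'])@np.array(X,float)+np.array(c['t']).ravel(); x,y=p[0]/p[2],p[1]/p[2]
    f=1+c['k1']*(x*x+y*y);K=np.array(c['K']);return K[0,0]*x*f+K[0,2],K[1,1]*y*f+K[1,2]
E
python3 - <<'E'
from h import *
s=telemetry.read_state();print(s['clock'],s['ee_rot'],s['opening'],r.tcp_to_tips,s['force'],s['ft_torque'])
for n in ['scene','top']:
    c=cam(n);np.save(n+'.npy',c,allow_pickle=True);save(cv2.resize(c['color'],(800,600)),n+'0.png');print(n,c['K'],c['k1'],c['R'],c['t'])
E
```

```text
pics
0.0 [-4.62864518e-01 -3.10714207e+00  2.98504086e-03] 85.68275146580265 17.0 [ 0.12222437  0.31411892 -1.83327317] [0.03707166 0.01989176 0.01592428]
scene [[436.47312601   0.         279.50189554]
 [  0.         436.47312601 205.18949134]
 [  0.           0.           1.        ]] 0.0019992553384037184 [[ 0.88021764  0.47389617 -0.02528476]
 [ 0.23505395 -0.48163623 -0.84426073]
 [-0.41226999  0.73718991 -0.53533588]] [-405.75649036  -75.18785829 1426.32373207]
top [[479.74101416   0.         278.93720523]
 [  0.         479.74101416 204.48099722]
 [  0.           0.           1.        ]] -0.1718103009837505 [[-0.01757561 -0.99973857 -0.01462465]
 [-0.98658951  0.01971464 -0.16202616]
 [ 0.16227212  0.01158081 -0.98667808]] [ -63.88620328  488.87861494 1192.83844179]
```

View pics/top0.png

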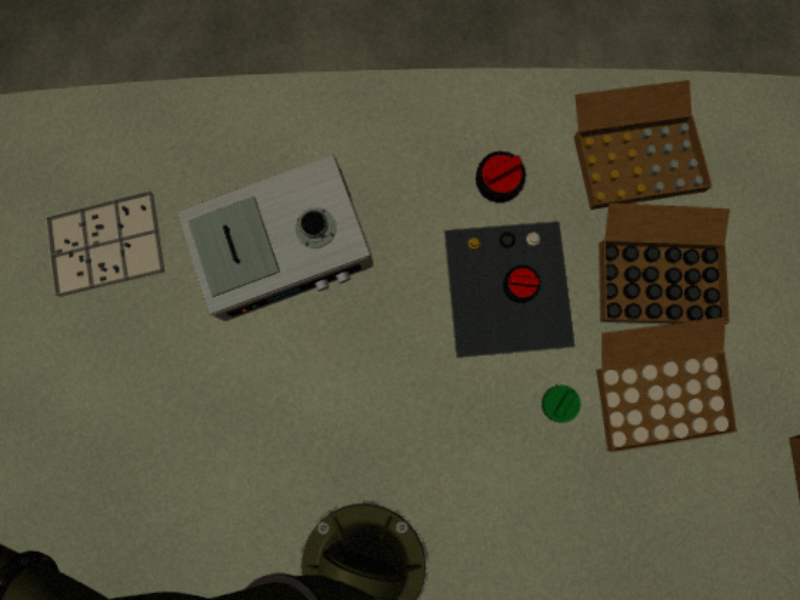

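View pics/scene0.png

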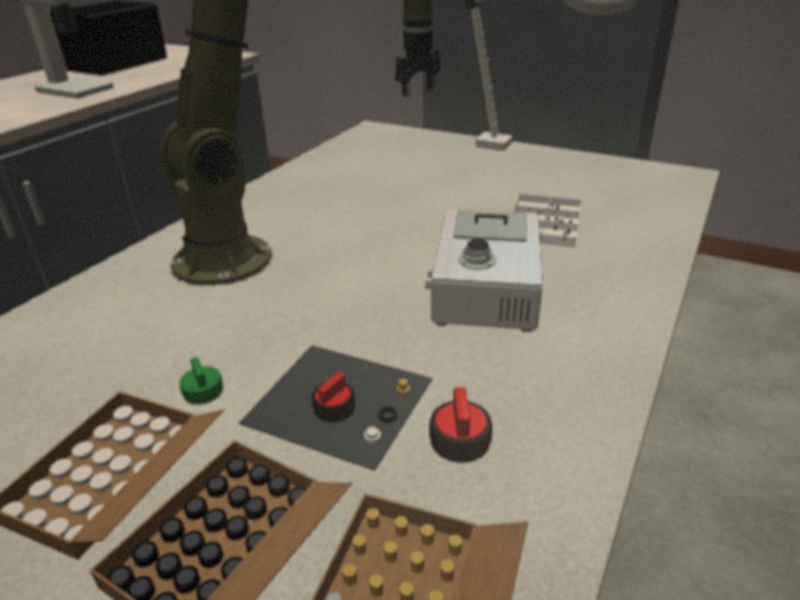

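Top view (800x600): there are three candidate caps. They are a big red one off the mat at (500,176), a smaller red one on the mat at (522,284) and a green one at (561,403). The smaller red one on the mat fits, being not green and the smaller in its colour. The unit's neck is at about (316,226). I'll confirm both in an enlarged crop.

Run:
```python
from h import *
c=np.load('top.npy',allow_pickle=True).item();s=np.load('scene.npy',allow_pickle=True).item()
def crop(im,x,y,w=50,h=50,k=8): return cv2.resize(im[y:y+h,x:x+w],None,fx=k,fy=k,interpolation=cv2.INTER_CUBIC)
T=c['color'];S=s['color']
a=crop(T,340,174);b=crop(T,196,134)
a2=crop(S,208,252,50,25);b2=crop(S,309,157,50,25)
im=np.vstack([np.hstack([a,b]),np.hstack([a2,b2])]);im=cv2.convertScaleAbs(im,alpha=2)
save(im,'crop0.png');print(im.shape)
```

```text
(600, 800, 3)
```

View pics/crop0.png

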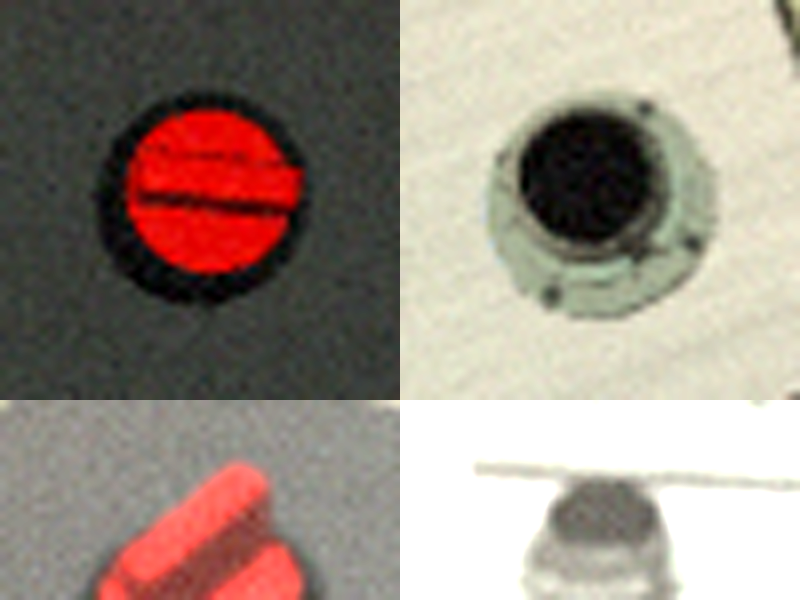

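The crop shows the on-mat red cap. Its bar top runs from about (145,172) to (300,186) in the crop, with the disc centre at about (211,191). The seal ring is black, centred at (586,175), and the flange is centred at (602,205).

Run:
```python
from h import *
c=np.load('top.npy',allow_pickle=True).item();s=np.load('scene.npy',allow_pickle=True).item()
f=lambda x,y,ox,oy:((x+.5)/8-.5+ox,(y+.5)/8-.5+oy)
P=lambda x,y,z:at(c,*f(x,y,340,174),z).round(1)
Q=lambda x,y,z:at(c,*f(x-400,y,196,134),z).round(1)
print('bar L up/low',P(145,152,59),P(140,190,59),'R',P(300,166,59),P(290,205,59))
print('disc',P(211,191,32))
print('seal top',Q(586,175,145),'flange',Q(602,205,111))
# unit corners deck z=110 (800x600 coords)
g=lambda u,v:at(c,(u+.5)*.7-.5,(v+.5)*.7-.5,110).round(1)
for p in [(180,211),(334,156),(372,258),(217,314)]: print(p,g(*p))
k=lambda u,v:((u+.5)*.7-.5,(v+.5)*.7-.5)
print('scene seal proj',proj(s,Q(586,175,145)),k(478,243))
st=telemetry.read_state()
from scipy.spatial.transform import Rotation as R
print(R.from_rotvec(st['ee_rot']).as_matrix().round(3))
w=cam('wrist');np.save('w0.npy',w,allow_pickle=True);Rw=np.array(w['R']);print('wrist cam pos',-Rw.T@np.array(w['t']).ravel(),Rw.round(2),w['K'][0],w['k1'])
```

```text
bar L up/low [ 511.1 -274.1   59. ] [ 498.8 -271.9   59. ] R [ 505.6 -323.7   59. ] [ 493.1 -319.8   59. ]
disc [ 502.8 -299.3   32. ]
seal top [592.4  68.  145. ] flange [592.   67.7 111. ]
(180, 211) [629.9 311.3 110. ]
(334, 156) [722.6  36.3 110. ]
(372, 258) [536.4 -29.3 110. ]
(217, 314) [444.6 238.  110. ]
scene seal proj (np.float64(334.03244247649053), np.float64(170.74533961294736)) (334.45, 169.95)
[[-0.957  0.292 -0.   ]
 [ 0.292  0.957 -0.002]
 [-0.    -0.002 -1.   ]]
wrist cam pos [120.76528737 642.84236638 371.7542724 ] [[ 0.29  0.96 -0.  ]
 [ 0.92 -0.28  0.28]
 [ 0.27 -0.08 -0.96]] [304.73742712   0.         278.90350389] -0.016201575503423937
```

The neck axis is at about (592,68) and its two independent heights agree. The cap is at about (502.5,-298) with the bar at 83° in the world frame. First I'll go to a wrist view over the neck.

{"name": "servo_tool", "arguments": {"motion": [0.031, -0.0472, 0, -0.107, 0.062, -0.0944, 0, -0.214, 0.093, -0.1416, 0, -0.321, 0.124, -0.1888, 0, -0.428, 0.155, -0.236, 0, -0.535], "hand": 1, "newtons": 60}}

```text
clock: 0.78
tool_pos: [345.3, 384.0, 248.2]
ee_rot: [1.273, 2.872, 0.0]
force: [1.3, 0.6, -0.1]
opening: 85.1
grip_force: 0.0
```

{"name": "servo_tool", "arguments": {"motion": [0.031, -0.0472, 0, -0.107, 0.062, -0.0944, 0, -0.214, 0.093, -0.1416, 0, -0.321, 0.124, -0.1888, 0, -0.428, 0.155, -0.236, 0, -0.535]}}

```text
clock: 1.4
tool_pos: [500.1, 148.2, 248.3]
ee_rot: [-1.986, -2.434, -0.001]
force: [0.4, 0.3, -0.1]
opening: 85.8
grip_force: 0.0
```

{"name": "servo_tool", "arguments": {"motion": [0.031, -0.0472, 0, -0.107, 0.062, -0.0944, 0, -0.214, 0.093, -0.1416, 0, -0.321, 0.093, -0.1416, 0, -0.321]}}

```text
clock: 1.9
tool_pos: [593.5, 2.1, 248.0]
ee_rot: [2.354, 2.076, -0.004]
force: [-1.0, -0.6, -0.4]
opening: 84.9
grip_force: 0.0
```

Run:
```python
from h import *
s=telemetry.read_state();print(s['clock'],s['tool_pos'],s['ee_rot'],s['qpos'],s['force'],s['ft_torque'])
c=cam('wrist');np.save('w1.npy',c,allow_pickle=True);save(cv2.convertScaleAbs(cv2.resize(c['color'],(800,600),interpolation=cv2.INTER_CUBIC),alpha=1.8),'w1.png')
print('pred',np.array(proj(c,[592.2,67.9,145]))/.7, np.array(proj(c,[592.2,67.9,110]))/.7)
```

```text
1.9 [593.54777181   2.08444907 247.96282535] [ 2.35373277  2.07612793 -0.00381326] [-0.54336612  0.21798985  0.57593143  1.6179821  -0.11725023  1.3411703
 -0.0767193 ] [-1.00730859 -0.58575621 -0.36957034] [0.01829095 0.0138197  0.03061703]
pred [379.64796492 187.77505865] [382.09513596 185.73198716]
```

View pics/w1.png

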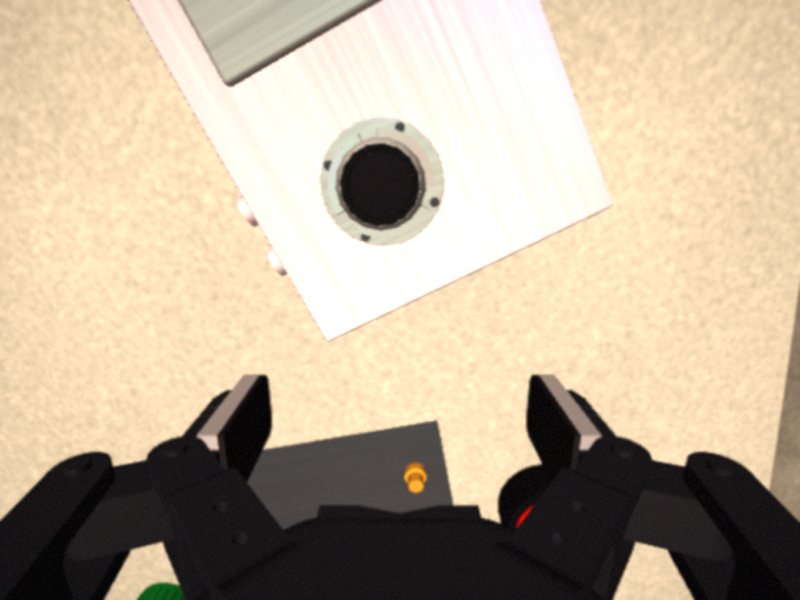

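Wrist view: the seal is centred at about (380,185) and was predicted at (380,188). That agrees within 1.5 mm, but the arm was still settling. I'll refine both points with settled views, starting by going over the cap.

{"name": "servo_tool", "arguments": {"motion": [0, 0, 0, 0, 0, 0, 0, 0, 0, 0, 0, 0]}}

```text
clock: 2.33
tool_pos: [592.2, 9.4, 248.5]
ee_rot: [-2.344, -2.091, -0.001]
force: [0.3, -0.2, -0.3]
opening: 85.2
grip_force: 0.0
```

Run:
```python
from h import *
s=telemetry.read_state();print(s['clock'],s['tool_pos'],s['ee_rot'])
c=cam('wrist');np.save('w1.npy',c,allow_pickle=True)
g=c['color'].max(2)
def blob(mask,near):
    n,l,st,ce=cv2.connectedComponentsWithStats(mask.astype(np.uint8))
    i=l[int(near[1]),int(near[0])];m=(l==i).astype(np.uint8)
    k=max(cv2.findContours(m,cv2.RETR_EXTERNAL,cv2.CHAIN_APPROX_NONE)[0],key=cv2.contourArea)
    return cv2.fitEllipse(k)
p=proj(c,[592.2,67.9,145])
for th in (25,40,60):
    e=blob(g<th,p);print(th,p,e,at(c,*e[0],145).round(1))
t=np.load('top.npy',allow_pickle=True).item();g=t['color'].max(2);p=proj(t,[592.2,67.9,145])
for th in (25,40):
    e=blob(g<th,p);print(th,p,e,at(t,*e[0],145).round(1))
```

```text
2.325 [592.22800296   9.44470895 248.49343057] [-2.34399928e+00 -2.09123429e+00 -8.28195863e-04]
25 (np.float64(269.86328715042845), np.float64(141.9013182837574)) ((269.6636047363281, 139.5166015625), (51.73273468017578, 53.707271575927734), 175.75048828125) [592.3  69.6 145. ]
40 (np.float64(269.86328715042845), np.float64(141.9013182837574)) ((269.720458984375, 139.66404724121094), (53.1345329284668, 55.08463668823242), 174.30361938476562) [592.3  69.5 145. ]
60 (np.float64(269.86328715042845), np.float64(141.9013182837574)) ((270.3778991699219, 140.50865173339844), (56.20199966430664, 57.460914611816406), 139.36611938476562) [592.7  68.8 145. ]
25 (np.float64(218.83884976824453), np.float64(155.52892554588445)) ((218.72512817382812, 155.72718811035156), (15.151710510253906, 15.533987045288086), 136.5933074951172) [591.7  68.2 145. ]
40 (np.float64(218.83884976824453), np.float64(155.52892554588445)) ((219.46546936035156, 156.37086486816406), (15.709208488464355, 18.2900390625), 139.3484344482422) [590.1  66.4 145. ]
```

{"name": "servo_tool", "arguments": {"motion": [-0.0128, -0.0522, 0, 0, -0.0256, -0.1044, 0, 0, -0.0384, -0.1566, 0, 0, -0.0512, -0.2088, 0, 0, -0.064, -0.261, 0, 0]}}

```text
clock: 3.0
tool_pos: [528.1, -253.9, 248.7]
ee_rot: [2.345, 2.09, 0.002]
force: [0.5, 0.1, -0.1]
opening: 85.6
grip_force: 0.0
```

{"name": "servo_tool", "arguments": {"motion": [-0.0128, -0.0522, 0, 0, -0.0256, -0.1044, 0, 0, -0.0256, -0.1044, 0, 0, -0.0256, -0.1044, 0, 0, -0.0256, -0.1044, 0, 0]}}

```text
clock: 3.62
tool_pos: [504.0, -355.2, 248.2]
ee_rot: [-2.343, -2.092, -0.002]
force: [0.4, 0.6, 1.3]
opening: 85.5
grip_force: 0.0
```

Run:
```python
from h import *
s=telemetry.read_state();print(s['clock'],s['tool_pos'],s['ee_rot'],s['qpos'])
c=cam('wrist');np.save('w2.npy',c,allow_pickle=True)
p=proj(c,[502.5,-298,59]);print(p)
x,y=int(p[0])-80,int(p[1])-60
x=max(x,0);y=max(y,0);print(x,y)
save(cv2.convertScaleAbs(cv2.resize(c['color'][y:y+120,x:x+160],None,fx=5,fy=5,interpolation=cv2.INTER_CUBIC),alpha=1.8),'w2.png')
```

```text
3.625 [ 504.03899999 -355.21897559  248.20075224] [-2.34275770e+00 -2.09231812e+00 -1.52458608e-03] [-0.06108769  0.30694436  0.78407918  1.56426266 -0.22093211  1.36200258
  0.63285756]
(np.float64(270.97216762513557), np.float64(138.11033544778797))
190 78
```

View pics/w2.png

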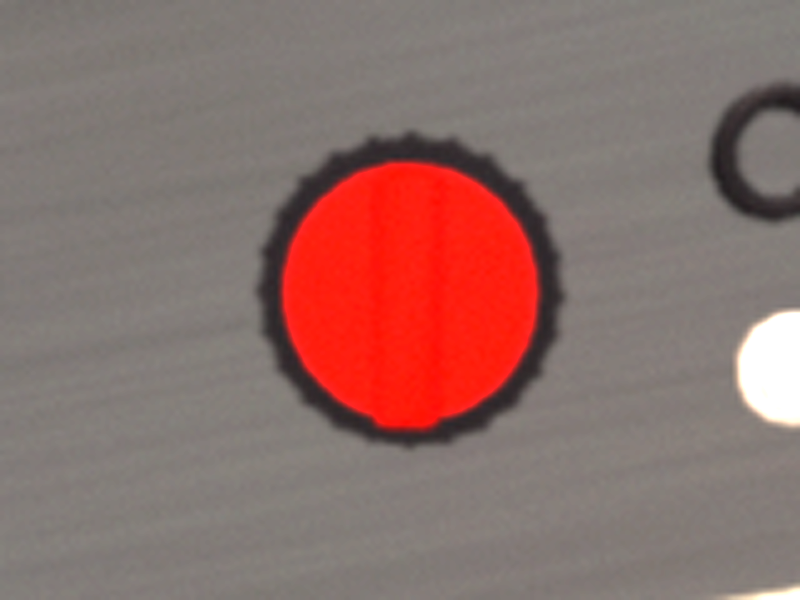

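The bar is vertical in the view, between x≈376 and 438, so the yaw is already right. The disc and skirt are both centred at about (411,290).

Run:
```python
from h import *
c=np.load('w2.npy',allow_pickle=True).item()
P=lambda x,y,z:at(c,(x+.5)/5-.5+190,(y+.5)/5-.5+78,z).round(1)
print('disc',P(411,290,32),'skirt',P(411,288,20),'bar mid',P(407,300,59),'bar ends',P(408,430,59),P(377,300,59),P(438,300,59))
from scipy.spatial.transform import Rotation as R
s=telemetry.read_state();print(s['tool_pos'],R.from_rotvec(s['ee_rot']).as_matrix().round(4))
im=c['color'].astype(int);m=((im[...,0]>90)&(im[...,1]<60)&(im[...,2]<60)).astype(np.uint8)
k=max(cv2.findContours(m,0,cv2.CHAIN_APPROX_NONE)[0],key=cv2.contourArea)
e=cv2.fitEllipse(k);print(e,at(c,*e[0],32))
```

```text
disc [ 502.9 -296.7   32. ] skirt [ 502.6 -296.7   20. ] bar mid [ 502.6 -297.5   59. ] bar ends [ 499.7 -323.3   59. ] [ 496.6 -296.8   59. ] [ 508.8 -298.2   59. ]
[ 503.99364043 -355.31699231  248.26001875] [[ 1.125e-01  9.936e-01  4.000e-04]
 [ 9.936e-01 -1.125e-01  8.000e-04]
 [ 9.000e-04  3.000e-04 -1.000e+00]]
((471.3581848144531, 84.53775787353516), (72.81561279296875, 80.0483169555664), 55.63414001464844) [ 716.75956284 -267.8747571    32.        ]
```

{"name": "servo_tool", "arguments": {"motion": [0, 0.0296, -0.05, 0, 0, 0.0596, -0.1, 0, 0, 0.0596, -0.15, 0, 0, 0.0596, -0.15, 0, 0, 0.0596, -0.15, 0], "hand": 0, "newtons": 60}}

```text
clock: 4.3
tool_pos: [504.1, -298.3, 100.3]
ee_rot: [2.344, 2.088, 0.001]
force: [0.0, -0.9, 0.2]
opening: 42.8
grip_force: 0.0
```

{"name": "servo_tool", "arguments": {"motion": [0, 0, 0, 0, 0, 0, 0, 0]}}

```text
clock: 4.55
tool_pos: [503.8, -298.5, 100.1]
ee_rot: [2.345, 2.087, 0.002]
force: [0.3, -0.1, -0.3]
opening: 43.0
grip_force: 0.0
```

{"name": "servo_tool", "arguments": {"motion": [-0.001, 0.001, -0.02, 0, -0.001, 0.001, -0.04, 0, -0.001, 0.001, -0.0475, 0, -0.001, 0.001, -0.0475, 0, -0.001, 0.001, -0.0475, 0]}}

```text
clock: 5.18
tool_pos: [502.2, -297.0, 51.1]
ee_rot: [2.346, 2.088, 0.0]
force: [0.2, 0.0, 0.5]
opening: 43.0
grip_force: 0.0
```

Run:
```python
from h import *
s=telemetry.read_state();print(s['clock'],s['tool_pos'],s['ee_rot'],s['force'],s['ft_torque'],r.tcp_to_tips)
```

```text
5.175 [ 502.15117664 -296.97604896   51.1235689 ] [2.34613106e+00 2.08821609e+00 9.06095917e-05] [0.21338551 0.00762232 0.49627541] [ 0.01796304 -0.00709483  0.01748026] 17.0
```

{"name": "servo_tool", "arguments": {"motion": [0, 0, 0, 0, 0, 0, 0, 0, 0, 0, 0, 0, 0, 0, 0, 0], "hand": -1, "newtons": 60}}

```text
clock: 5.68
tool_pos: [502.5, -296.9, 51.5]
ee_rot: [2.346, 2.088, 0.001]
force: [-0.1, -0.3, 3.6]
opening: 13.1
grip_force: 59.2
```

Run:
```python
from h import *
s=telemetry.read_state();print(s['clock'],s['tool_pos'],s['ee_rot'],s['force'],s['ft_torque'],s['opening'],s['grip_force'])
```

```text
5.675 [ 502.45042429 -296.86800619   51.49934544] [2.34550410e+00 2.08821018e+00 1.05703853e-03] [-0.05255227 -0.25018474  3.64815541] [-0.00333289  0.04385098  0.02163257] 13.147094911526347 59.2091166973114
```

{"name": "servo_tool", "arguments": {"motion": [0, 0, 0.02, 0, 0, 0, 0.06, 0, 0, 0.0, 0.11, 0, 0.005, 0.02, 0.16, 0, 0.017, 0.07, 0.18, 0]}}

```text
clock: 6.3
tool_pos: [518.7, -230.1, 235.2]
ee_rot: [2.35, 2.077, 0.003]
force: [1.5, 0.1, -2.2]
opening: 12.7
grip_force: 58.8
```

{"name": "servo_tool", "arguments": {"motion": [0.0122, 0.05, 0, 0, 0.0244, 0.1, 0, 0, 0.0366, 0.15, 0, 0, 0.0488, 0.2, 0, 0, 0.0587, 0.24, 0, 0]}}

```text
clock: 6.92
tool_pos: [577.4, 15.7, 231.5]
ee_rot: [-2.345, -2.09, -0.001]
force: [0.9, -0.2, -0.0]
opening: 12.6
grip_force: 58.7
```

{"name": "servo_tool", "arguments": {"motion": [0.008, 0.033, 0, 0, 0.0135, 0.055, 0, 0, 0.0135, 0.055, 0, 0, 0.0135, 0.055, 0, 0, 0.0135, 0.055, 0, 0]}}

```text
clock: 7.55
tool_pos: [591.0, 66.1, 231.1]
ee_rot: [2.349, 2.085, -0.0]
force: [0.0, -1.2, -1.2]
opening: 12.7
grip_force: 58.7
```

Run:
```python
from h import *
s=telemetry.read_state();print(s['clock'],s['tool_pos'],s['ee_rot'],s['qpos'],s['force'],s['ft_torque'],s['opening'],s['grip_force'])
c=cam('top');np.save('t3.npy',c,allow_pickle=True);w=cam('wrist');np.save('w3.npy',w,allow_pickle=True)
s=cam('scene');a=cv2.resize(w['color'],(400,300));S=s['color']
p=proj(s,[592,69,150]);x,y=int(p[0])-40,int(p[1])-30
T=c['color'];q=proj(c,[592,69,200]);u,v=int(q[0])-40,int(q[1])-30
k=lambda i:cv2.resize(i,(400,300),interpolation=cv2.INTER_CUBIC)
W=proj(w,[592,69,200]);print(x,y,u,v,W)
im=np.vstack([np.hstack([k(S[y:y+60,x:x+80]),k(T[v:v+60,u:u+80])]),np.hstack([a,k(w['color'][180:330,180:380])])])
save(cv2.convertScaleAbs(im,alpha=1.8),'m3.png')
```

```text
7.55 [590.98228338  66.14774535 231.06626875] [ 2.34926315e+00  2.08500734e+00 -4.75074430e-04] [-0.62941416  0.22901349  0.55398901  1.63793096 -0.12330859  1.30979516
 -0.17427567] [ 0.02633553 -1.17627755 -1.18202089] [-0.02099634  0.00628163  0.00664562] 12.732807506758986 58.698232769966125
294 138 175 119 (np.float64(280.2286145416806), np.float64(252.5794052625081))
```

View pics/m3.png

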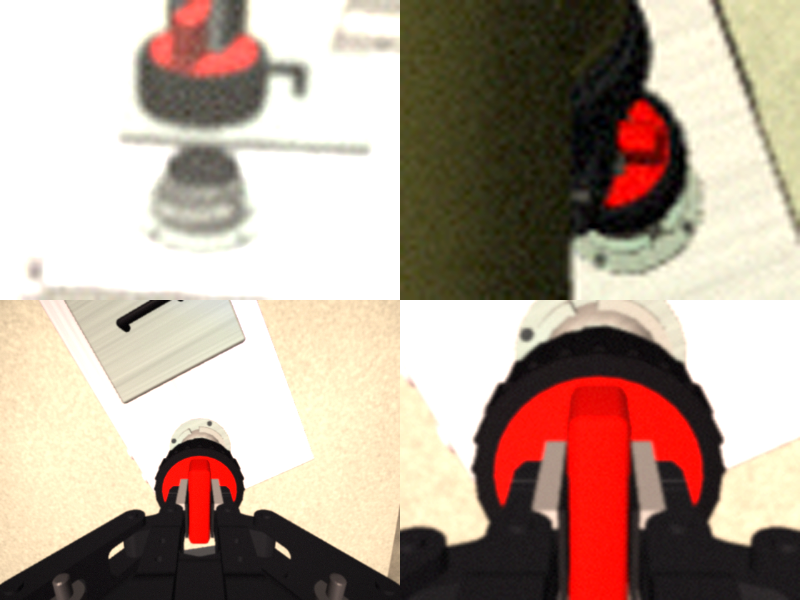

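The cap is held level. In the lower-right crop the far disc edge is at about (600,375) and the bar end at about (600,388).

Run:
```python
from h import *
c=np.load('w3.npy',allow_pickle=True).item()
P=lambda x,y,z:at(c,180+(x-400)/2-.25,180+(y-300)/2-.25,z).round(1)
t=np.array([590.98,66.15,231.07]);z=t[2]-48.5
print('disc far edge',P(600,376,z+29)-t,'disc L/R',P(494,470,z+29)-t,P(704,470,z+29)-t)
print('bar far top',P(600,388,z+56)-t,P(570,392,z+56)-t,P(630,392,z+56)-t,'skirt far',P(600,330,z+26)-t)
c=np.load('w2.npy',allow_pickle=True).item()
P=lambda x,y,z:at(c,(x+.5)/5-.5+190,(y+.5)/5-.5+78,z).round(1)
print('on mat: disc edges',P(411,162,32),P(283,290,32),P(539,290,32),'bar near',P(408,430,59),'skirt far',P(411,136,29),'L/R',P(260,290,29),P(560,290,29))
print('state',telemetry.read_state()['tool_pos'])
```

```text
disc far edge [  3.52  26.65 -19.47] disc L/R [-26.78   4.45 -19.47] [ 27.32  -1.95 -19.47]
bar far top [ 4.12 32.65  7.53] [-1.98 32.45  7.53] [10.12 31.05  7.53] skirt far [  4.82  37.55 -22.47]
on mat: disc edges [ 506.  -270.4   32. ] [ 475.2 -293.6   32. ] [ 530.5 -299.8   32. ] bar near [ 499.7 -323.3   59. ] skirt far [ 506.6 -265.    29. ] L/R [ 469.9 -293.1   29. ] [ 535.3 -300.5   29. ]
state [591.06030209  67.21164836 230.98090312]
```

{"name": "servo_tool", "arguments": {"motion": [0.001, 0.0025, -0.02, 0, 0.001, 0.0025, -0.038, 0, 0.001, 0.0025, -0.038, 0, 0.001, 0.0025, -0.038, 0, 0.001, 0.0025, -0.038, 0]}}

```text
clock: 8.32
tool_pos: [592.5, 70.9, 193.4]
ee_rot: [2.346, 2.088, 0.001]
force: [0.7, -0.4, -1.3]
opening: 12.8
grip_force: 58.6
```

{"name": "servo_tool", "arguments": {"motion": [0, 0, 0, 0, 0, 0, 0, 0, 0, 0, 0, 0]}}

```text
clock: 8.7
tool_pos: [592.2, 70.9, 193.0]
ee_rot: [2.346, 2.089, 0.0]
force: [1.1, -0.1, -0.9]
opening: 12.7
grip_force: 58.6
```

```bash
cat > s.py <<'E'
from h import *
from scipy.spatial.transform import Rotation as R
s=telemetry.read_state();M=R.from_rotvec(s['ee_rot']).as_matrix()
print(s['clock'],'pos',np.round(s['tool_pos'],2),'yaw',np.degrees(np.arctan2(M[1,1],M[0,1])).round(1),'tilt',np.degrees(M[:2,2]).round(2),'F',np.round(s['force'],1),'T',np.round(s['ft_torque'],2),'q7',round(s['qpos'][6],2),'op',round(s['opening'],1),round(s['grip_force']))
E
python3 s.py
```

```text
8.7 pos [592.17  70.88 193.  ] yaw -6.6 tilt [0.02 0.  ] F [ 1.1 -0.1 -0.9] T [-0.03 -0.01  0.06] q7 -0.17 op 12.7 59
```

{"name": "servo_tool", "arguments": {"motion": [0, -0.001, -0.003, 0, 0, -0.001, -0.006, 0, 0, -0.001, -0.009, 0, 0, -0.001, -0.009, 0]}}

```text
clock: 9.2
tool_pos: [591.9, 69.9, 183.4]
ee_rot: [-2.346, -2.089, 0.001]
force: [-0.2, -0.1, -1.8]
opening: 13.1
grip_force: 58.6
```

```bash
python3 s.py
```

```text
9.2 pos [591.86  69.87 183.4 ] yaw -6.6 tilt [-0.04 -0.02] F [-0.2 -0.1 -1.8] T [0.03 0.02 0.01] q7 -0.16 op 13.1 59
```

Past the neck rim without any side force. Next I'll feel for the ridge.

{"name": "servo_tool", "arguments": {"motion": [0, 0, -0.001, 0, 0, 0, -0.002, 0, 0, 0, -0.003, 0, 0, 0, -0.004, 0, 0, 0, -0.004, 0]}}

```text
clock: 9.82
tool_pos: [592.1, 69.9, 179.8]
ee_rot: [2.346, 2.089, -0.0]
force: [-0.8, 0.8, -1.2]
opening: 12.8
grip_force: 58.6
```

```bash
python3 s.py
```

```text
9.825 pos [592.08  69.88 179.77] yaw -6.6 tilt [-0.   -0.01] F [-0.8  0.8 -1.2] T [-0.04  0.02 -0.02] q7 -0.16 op 12.8 59
```

{"name": "servo_tool", "arguments": {"motion": [0, 0, -0.0007, 0, 0, 0, -0.0014, 0, 0, 0, -0.0021, 0, 0, 0, -0.0021, 0]}}

```text
clock: 10.32
tool_pos: [592.1, 69.9, 178.0]
ee_rot: [2.346, 2.089, 0.0]
force: [-0.6, -0.0, 1.1]
opening: 13.3
grip_force: 59.0
```

```bash
python3 s.py
```

```text
10.325 pos [592.14  69.9  177.96] yaw -6.6 tilt [0.01 0.  ] F [-0.6 -0.   1.1] T [-0.02  0.18  0.06] q7 -0.16 op 13.3 59
```

{"name": "servo_tool", "arguments": {"motion": [0, 0, -0.0005, 0, 0, 0, -0.001, 0, 0, 0, -0.001, 0]}}

```text
clock: 10.7
tool_pos: [592.2, 69.9, 177.8]
ee_rot: [-2.346, -2.089, -0.001]
force: [-2.3, 0.6, 6.5]
opening: 13.1
grip_force: 59.8
```

```bash
python3 s.py
```

```text
10.7 pos [592.22  69.88 177.75] yaw -6.6 tilt [0.03 0.03] F [-2.3  0.6  6.5] T [-0.06  0.68  0.03] q7 -0.16 op 13.1 60
```

Contact at about 11.3 mm over home with 8 N, so the lugs are riding. Now I'll back it off anticlockwise.

{"name": "servo_tool", "arguments": {"motion": [0, 0, 0, 0.04, 0, 0, 0, 0.08, 0, 0, 0, 0.12, 0, 0, 0, 0.16, 0, 0, 0, 0.16]}}

```text
clock: 11.32
tool_pos: [593.0, 70.0, 177.3]
ee_rot: [2.172, 2.268, 0.003]
force: [1.6, 0.7, 2.4]
opening: 13.1
grip_force: 59.1
```

```bash
python3 s.py
```

```text
11.325 pos [593.01  70.05 177.34] yaw 2.5 tilt [0.14 0.03] F [1.6 0.7 2.4] T [ 0.14 -0.33 -0.03] q7 -0.0 op 13.1 59
```

{"name": "servo_tool", "arguments": {"motion": [0, 0, -0.001, 0, 0, 0, -0.002, 0, 0, 0, -0.002, 0]}}

```text
clock: 11.7
tool_pos: [591.9, 70.0, 174.8]
ee_rot: [-2.172, -2.27, 0.0]
force: [-0.7, 0.6, 2.2]
opening: 12.6
grip_force: 59.4
```

```bash
python3 s.py
```

```text
11.7 pos [591.86  70.02 174.81] yaw 2.5 tilt [-0.03  0.  ] F [-0.7  0.6  2.2] T [ 0.12  0.22 -0.01] q7 -0.0 op 12.6 59
```

{"name": "servo_tool", "arguments": {"motion": [0, 0, -0.0005, 0, 0, 0, -0.001, 0, 0, 0, -0.001, 0]}}

```text
clock: 12.08
tool_pos: [592.0, 70.0, 174.7]
ee_rot: [-2.172, -2.269, -0.001]
force: [-3.3, 0.7, 8.1]
opening: 12.9
grip_force: 60.1
```

```bash
python3 s.py
```

```text
12.075 pos [591.96  70.02 174.72] yaw 2.5 tilt [-0.01  0.03] F [-3.3  0.7  8.1] T [0.08 0.77 0.03] q7 -0.0 op 12.9 60
```

On the low end of a ridge (8.2 mm). I'll back along it, raising with its slope of about 0.048 mm/deg.

{"name": "servo_tool", "arguments": {"motion": [0, 0, 0.0002, 0.1, 0, 0, 0.0005, 0.2, 0, 0, 0.0007, 0.3, 0, 0, 0.001, 0.4, 0, 0, 0.0012, 0.5]}}

```text
clock: 12.7
tool_pos: [592.4, 70.0, 176.0]
ee_rot: [1.539, 2.738, 0.002]
force: [-1.8, 1.0, 7.0]
opening: 13.1
grip_force: 60.0
```

```bash
python3 s.py
```

```text
12.7 pos [592.42  69.99 176.03] yaw 31.3 tilt [0.06 0.04] F [-1.8  1.   7. ] T [ 0.05  0.48 -0.17] q7 0.48 op 13.1 60
```

{"name": "servo_tool", "arguments": {"motion": [0, 0, 0.0002, 0.1, 0, 0, 0.0005, 0.2, 0, 0, 0.0007, 0.3, 0, 0, 0.001, 0.4, 0, 0, 0.0012, 0.5]}}

```text
clock: 13.32
tool_pos: [592.4, 69.8, 177.4]
ee_rot: [0.814, 3.033, 0.001]
force: [-2.2, -0.1, 8.3]
opening: 13.2
grip_force: 60.1
```

```bash
python3 s.py
```

```text
13.325 pos [592.39  69.76 177.4 ] yaw 60.0 tilt [0.06 0.03] F [-2.2 -0.1  8.3] T [-0.04  0.55 -0.2 ] q7 0.97 op 13.2 60
```

{"name": "servo_tool", "arguments": {"motion": [0, 0, 0.0002, 0.08, 0, 0, 0.0004, 0.16, 0, 0, 0.0006, 0.24, 0, 0, 0.0008, 0.32, 0, 0, 0.001, 0.4]}}

```text
clock: 13.95
tool_pos: [592.4, 69.6, 178.5]
ee_rot: [0.196, 3.135, 0.0]
force: [-2.9, 0.2, 8.5]
opening: 12.6
grip_force: 60.1
```

```bash
python3 s.py
```

```text
13.95 pos [592.37  69.56 178.45] yaw 82.8 tilt [0.05 0.01] F [-2.9  0.2  8.5] T [-0.13  0.62 -0.21] q7 1.36 op 12.6 60
```

Near the top (12 mm over home). Finer steps from here.

{"name": "servo_tool", "arguments": {"motion": [0, 0, 0.0001, 0.04, 0, 0, 0.0002, 0.08, 0, 0, 0.0003, 0.12, 0, 0, 0.0003, 0.15]}}

```text
clock: 14.45
tool_pos: [592.3, 70.4, 178.6]
ee_rot: [-0.037, 3.14, 0.002]
force: [-1.1, 1.7, 7.6]
opening: 12.9
grip_force: 60.0
```

```bash
python3 s.py
```

```text
14.45 pos [592.34  70.38 178.58] yaw 91.4 tilt [0.05 0.08] F [-1.1  1.7  7.6] T [ 0.4   0.58 -0.15] q7 1.5 op 12.9 60
```

{"name": "servo_tool", "arguments": {"motion": [0, 0, 0, 0.03, 0, 0, 0, 0.06, 0, 0, 0, 0.09, 0, 0, 0, 0.09]}}

```text
clock: 14.95
tool_pos: [591.5, 71.8, 178.3]
ee_rot: [0.179, -3.136, -0.004]
force: [-3.5, 3.1, 8.1]
opening: 13.1
grip_force: 60.0
```

```bash
python3 s.py
```

```text
14.95 pos [591.51  71.78 178.33] yaw 96.5 tilt [-0.06  0.16] F [-3.5  3.1  8.1] T [ 0.69  0.97 -0.07] q7 1.59 op 13.1 60
```

{"name": "servo_tool", "arguments": {"motion": [0, 0, 0, 0.03, 0, 0, -0.0005, 0.05, 0, 0, -0.001, 0.05, 0, 0, -0.001, 0.05]}}

```text
clock: 15.45
tool_pos: [591.5, 71.3, 177.7]
ee_rot: [0.257, -3.13, -0.004]
force: [-3.9, 2.6, 9.4]
opening: 12.6
grip_force: 60.4
```

```bash
python3 s.py
```

```text
15.45 pos [591.48  71.34 177.66] yaw 99.4 tilt [-0.06  0.13] F [-3.9  2.6  9.4] T [ 0.47  1.19 -0.12] q7 1.64 op 12.6 60
```

One lug on the -x side still hangs up, and the lateral force shows the cap is too far in +x and -y. I'll relieve that sideways and turn slightly further.

{"name": "servo_tool", "arguments": {"motion": [-0.0005, 0.0004, 0, 0.01, -0.001, 0.0008, 0, 0.03, -0.001, 0.0008, 0, 0.03, -0.001, 0.0008, 0, 0.03]}}

```text
clock: 15.95
tool_pos: [590.7, 70.3, 175.5]
ee_rot: [0.302, -3.126, 0.001]
force: [-0.3, 0.1, -1.5]
opening: 12.9
grip_force: 58.7
```

```bash
python3 s.py
```

```text
15.95 pos [590.67  70.33 175.54] yaw 101.0 tilt [-0.08 -0.03] F [-0.3  0.1 -1.5] T [-0.04 -0.03  0.07] q7 1.66 op 12.9 59
```

It fell through the start. Now I'll follow it down to the seal.

{"name": "servo_tool", "arguments": {"motion": [0.0003, 0, -0.0012, 0, 0.0003, 0, -0.0024, 0, 0.0003, 0, -0.0036, 0, 0.0003, 0, -0.0048, 0, 0.0003, 0, -0.0048, 0]}}

```text
clock: 16.58
tool_pos: [591.3, 70.5, 171.5]
ee_rot: [0.303, -3.127, 0.0]
force: [-0.7, -0.0, -2.0]
opening: 13.0
grip_force: 58.7
```

```bash
python3 s.py
```

```text
16.575 pos [591.3   70.51 171.47] yaw 101.1 tilt [-0.02 -0.01] F [-0.7 -0.  -2. ] T [-0.2  -0.01  0.01] q7 1.67 op 13.0 59
```

{"name": "servo_tool", "arguments": {"motion": [0, 0, -0.001, 0, 0, 0, -0.002, 0, 0, 0, -0.003, 0, 0, 0, -0.003, 0]}}

```text
clock: 17.08
tool_pos: [591.4, 70.5, 168.8]
ee_rot: [-0.303, 3.127, -0.0]
force: [-1.1, -0.9, -0.1]
opening: 12.8
grip_force: 59.0
```

```bash
python3 s.py
```

```text
17.075 pos [591.43  70.52 168.83] yaw 101.1 tilt [ 0.01 -0.  ] F [-1.1 -0.9 -0.1] T [-0.28  0.2  -0.03] q7 1.67 op 12.8 59
```

Dropped: 2.3 mm over home, on the seal. Now screwing forwards (clockwise).

{"name": "servo_tool", "arguments": {"motion": [0, 0, 0, -0.1, 0, 0, 0, -0.2, 0, 0, 0, -0.3, 0, 0, 0, -0.4, 0, 0, 0, -0.5]}}

```text
clock: 17.7
tool_pos: [591.9, 70.9, 169.1]
ee_rot: [0.485, 3.103, 0.001]
force: [0.0, -1.4, 0.0]
opening: 13.0
grip_force: 58.9
```

```bash
python3 s.py
```

```text
17.7 pos [591.89  70.88 169.05] yaw 72.2 tilt [0.08 0.02] F [ 0.  -1.4  0. ] T [-0.16 -0.06 -0.  ] q7 1.18 op 13.0 59
```

{"name": "servo_tool", "arguments": {"motion": [0, 0, 0, -0.1, 0, 0, -0.0003, -0.2, 0, 0, -0.0006, -0.3, 0, 0, -0.0009, -0.4, 0, 0, -0.0012, -0.5]}}

```text
clock: 18.32
tool_pos: [592.2, 71.0, 168.2]
ee_rot: [1.237, 2.886, 0.002]
force: [0.4, 0.0, 1.1]
opening: 12.9
grip_force: 59.1
```

```bash
python3 s.py
```

```text
18.325 pos [592.22  70.98 168.21] yaw 43.6 tilt [0.13 0.04] F [0.4 0.  1.1] T [-0.17 -0.06  0.05] q7 0.69 op 12.9 59
```

{"name": "servo_tool", "arguments": {"motion": [0, 0, -0.0003, -0.08, 0, 0, -0.0005, -0.16, 0, 0, -0.0007, -0.24, 0, 0, -0.0009, -0.32, 0, 0, -0.0011, -0.4]}}

```text
clock: 18.95
tool_pos: [592.4, 70.9, 167.4]
ee_rot: [1.785, 2.583, 0.003]
force: [0.2, -0.5, 2.3]
opening: 13.0
grip_force: 59.3
```

```bash
python3 s.py
```

```text
18.95 pos [592.43  70.95 167.41] yaw 20.7 tilt [0.16 0.04] F [ 0.2 -0.5  2.3] T [-0.16 -0.04  0.02] q7 0.31 op 13.0 59
```

{"name": "servo_tool", "arguments": {"motion": [0, 0, -0.0002, -0.05, 0, 0, -0.0004, -0.1, 0, 0, -0.0006, -0.15, 0, 0, -0.0007, -0.2]}}

```text
clock: 19.45
tool_pos: [592.5, 71.0, 166.9]
ee_rot: [2.032, 2.393, 0.004]
force: [0.9, -1.3, 3.0]
opening: 13.1
grip_force: 59.4
```

```bash
python3 s.py
```

```text
19.45 pos [592.54  70.95 166.92] yaw 9.3 tilt [0.17 0.04] F [ 0.9 -1.3  3. ] T [-0.2   0.04  0.07] q7 0.11 op 13.1 59
```

{"name": "servo_tool", "arguments": {"motion": [0, 0, -0.0002, -0.04, 0, 0, -0.0003, -0.08, 0, 0, -0.0004, -0.1, 0, 0, -0.0004, -0.1]}}

```text
clock: 19.95
tool_pos: [592.5, 71.0, 166.3]
ee_rot: [2.147, 2.291, 0.004]
force: [0.4, 0.5, 4.7]
opening: 12.8
grip_force: 59.6
```

```bash
python3 s.py
```

```text
19.95 pos [592.53  70.98 166.34] yaw 3.7 tilt [0.17 0.04] F [0.4 0.5 4.7] T [-0.13 -0.22  0.01] q7 0.02 op 12.8 60
```

{"name": "servo_tool", "arguments": {"motion": [0, 0, -0.0001, -0.03, 0, 0, -0.0002, -0.06, 0, 0, -0.0002, -0.06]}}

```text
clock: 20.32
tool_pos: [592.3, 70.6, 166.2]
ee_rot: [2.214, 2.226, 0.003]
force: [0.9, -1.8, 5.8]
opening: 12.8
grip_force: 59.9
```

```bash
python3 s.py
```

```text
20.325 pos [592.34  70.64 166.21] yaw 0.3 tilt [ 0.14 -0.01] F [ 0.9 -1.8  5.8] T [-0.32 -0.05  0.37] q7 -0.04 op 12.8 60
```

The moment rose by 0.35 N m at 101° of turning, and the height matches home. I'll let go and lift.

{"name": "servo_tool", "arguments": {"motion": [0, 0, 0, 0, 0, 0, 0, 0, 0, 0, 0, 0], "hand": 0}}

```text
clock: 20.7
tool_pos: [591.0, 70.8, 164.5]
ee_rot: [-2.216, -2.226, 0.001]
force: [0.2, -0.1, -0.3]
opening: 42.3
grip_force: 0.0
```

{"name": "servo_tool", "arguments": {"motion": [0, 0, 0.02, 0, 0, 0, 0.05, 0, 0, 0, 0.09, 0, 0, -0.03, 0.11, 0, 0, -0.06, 0.11, 0]}}

```text
clock: 21.32
tool_pos: [592.8, 10.1, 279.0]
ee_rot: [2.213, 2.225, 0.007]
force: [0.2, -1.0, 0.2]
opening: 42.5
grip_force: 0.0
```

{"name": "servo_tool", "arguments": {"motion": [0, 0, 0, 0, 0, 0, 0, 0, 0, 0, 0, 0]}}

```text
clock: 21.7
tool_pos: [591.4, 12.3, 275.0]
ee_rot: [-2.214, -2.228, -0.0]
force: [0.0, 0.7, 0.5]
opening: 43.1
grip_force: 0.0
```

```bash
python3 s.py
python3 - <<'E'
from h import *
w=cam('wrist');s=cam('scene')
k=lambda i:cv2.resize(i,(400,300),interpolation=cv2.INTER_CUBIC)
p=proj(s,[592,69,140]);x,y=int(p[0])-40,int(p[1])-30;print(x,y)
for z in (118,147,174): print(z,(np.array(proj(s,[592,69,z]))-[x,y])*5)
c=w;print('bar home',proj(w,[592,69,174]))
save(cv2.convertScaleAbs(np.hstack([k(s['color'][y:y+60,x:x+80]),k(w['color'])]),alpha=1.5),'end.png')
E
```

```text
21.7 pos [591.37  12.26 275.05] yaw 0.4 tilt [-0.01  0.03] F [0.  0.7 0.5] T [0.03 0.08 0.01] q7 0.03 op 43.1 0
293 142
118 [203.08263703 187.43643362]
147 [205.3368878  139.42098512]
174 [207.49139256  93.54033203]
bar home (np.float64(280.3293135450431), np.float64(144.0411130252113))
```

View pics/end.png

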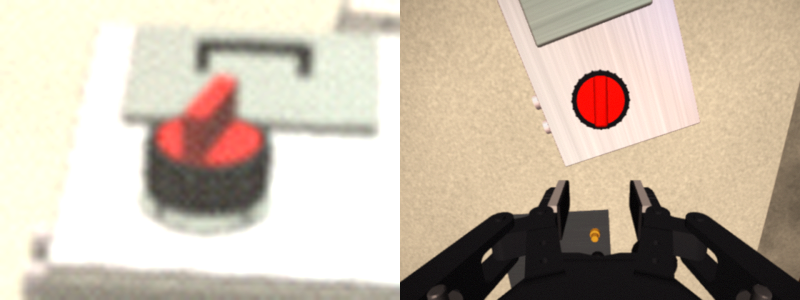

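The final view shows the cap level on the neck. Its disc centre is at about (208,140), where the home height predicts (205,139), and the gripper is clear of it.

```bash
python3 -c "
from bench import r
print(r.hand_in())"
```

```text
the job is handed in; nothing more can be done
None
```

The red-bar cap was backed until it dropped through its thread start, then screwed 101° clockwise to its stop (moment up 0.35 N m, height at home to within about 0.5 mm). It was then released and the job handed in at about 22 s, with no verdict shown. The small parts on the mat were not touched.

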